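# Fit the citrus juicer's large cone and press it down on its start spring

### The job

The citrus juicer has been washed and is still unplugged. Take its large cone, the one for oranges, out of the divided wooden tray and fit it on the drive shaft in the middle of the juicer: turn it until its keyways mesh with the four keys of the shaft and slide it fully home. Then push it right down against the start spring, as one does with half an orange, to check that the starter works, and finish like that, with the gripper still holding the cone pressed down; leave the small cone in the tray and everything else standing where it is.

Things in the scene. Friction and masses are not known exactly. Their poses are not given: they have to be found in the camera images.
- large_cone_mid (a point): centre of the large white reamer cone, on its axis: a ribbed bullet 78 mm tall, foot down (z up to its tip), foot flange 68 mm wide, 5 mm thick. Grip 8 to 50 mm above its underside, where the sides are straight: 50 mm over 12 upright ribs at 15, 45, 75.. degrees from x. Pads that close along x, or 30, 60, 90.. degrees off it, lie flat on two ribs each, so it cannot turn. 0.07 kg
- large_cone_foot (a point): centre of the underside of the large cone, 39 mm below large_cone_mid, same axes. Here a hub 12 mm high has a round bore 12.5 mm wide and four keyways 8 mm wide, in a cross along the x and y axes; above the hub the cone is hollow, so the shaft passes in. Four small raised marks on top of the flange's edge stand over the keyways
- small_cone_mid (a point): centre of the small cone (for lemons; stays in the tray), same shape and material, 60 mm tall, 36 mm over its ribs, flange 52 mm across; the point is 30 mm above its underside
- tray: wooden tray 230 x 230 mm, 24 mm high, fixed, origin under its centre, floor 5 mm thick; two crossing dividers 21 mm high make four compartments 108 mm square, centred 56 mm off the middle in x and y. Large cone, small cone, cork and matchbox stand in one each, any in any
- juicer: white citrus juicer, fixed, 170 mm across, origin under its centre at the surface; spout to its -x. On top is an open bowl: inner width 158 mm, floor 83 mm and rim 119 mm above the surface. The steel drive shaft rises in its middle
- shaft_seat (a point): on the axis of the juicer's drive shaft, at the top face of its collar (28 mm across), where the underside of a cone rests when fully home; 106 mm above the surface with the spring up. z up. Four keys in a cross along this point's x and y rise 26 mm from the collar, 4 mm thick, 22 mm over opposite keys; a cone not lined up with them stops on their tops, 26 mm too high
- shaft_tip (a point): tip of the drive shaft, 46 mm above shaft_seat: the keys stand on a round pin 9 mm thick that rises 20 mm above them and tapers to 3 mm in its last 9 mm. The shaft stands at any angle and turns only stiffly (0.08 N m)
- plunger (a joint): how far the drive shaft is pressed down with its collar, in m: 0 up, 0.006 at the bottom stop; the spring takes 4 N to start and 9 N at the bottom. The starter is on from 0.004
- cork: bottle cork standing in the tray, 24 mm wide, 38 mm tall, origin at its underside
- matchbox: matchbox in the tray, 36 x 53 x 14 mm, origin at its underside
- pepper_mill_mid (a point): middle of the wooden pepper mill, 58 mm wide, 135 mm tall
- salt_shaker_mid (a point): middle of the salt shaker, 44 mm wide, 90 mm tall
- spice_jar_mid (a point): middle of the spice jar, 45 mm wide, 100 mm tall

How it is judged (in metres and radians):
On the way, in this order (a step that is already met when the one before it is completed fails the run):
1. the large cone is lifted clear of the tray in the gripper (height (world z) of large_cone_foot above 0.05 m and contact force between large_cone and the fingers above 1 N), for 0.2 s.
2. the large cone has meshed with the keys and is home on the collar of the shaft (z of large_cone_foot in the frame of shaft_seat below 0.003 m and horizontal distance between large_cone_foot and shaft_seat below 0.004 m), for 0.1 s.
At the end, for the whole second after the job is handed in: Large cone home on the shaft: underside within 3 mm of the collar, axes within 4 mm, upright within 0.08 rad, keyways within 0.3 rad of the keys; shaft pressed down more than 4 of its 6 mm; the fingers still bear on the cone with over 2 N; small cone still in the tray (all of step 2 and z of large_cone_foot in the frame of shaft_seat above -0.003 m and angle between large_cone_foot's own z axis and vertical below 0.08 rad and (angle between the x axis of large_cone_foot and the x axis of shaft_seat, either way round below 0.3 rad or angle between the x axis of large_cone_foot and the y axis of shaft_seat, either way round below 0.3 rad) and value of joint plunger above 0.004 m and contact force between large_cone and the fingers above 2 N and z of small_cone_mid in the frame of tray below 0.05 m); the arm keeps its last pose, push and grip.
It fails at once if the small cone is taken or pushed about (more than 40 mm) (distance of small_cone_mid from where it was at the start of the episode above 0.04 m).
It fails at once if the cork or the matchbox is taken or pushed about (more than 60 mm) (distance of any of cork, matchbox from where it was at the start of the episode above 0.06 m).
It fails at once if the pepper mill, salt shaker or spice jar is knocked over or pushed more than 40 mm (distance of any of pepper_mill_mid, salt_shaker_mid, spice_jar_mid from where it was at the start of the episode above 0.04 m or angle between any of pepper_mill_mid, salt_shaker_mid, spice_jar_mid's own z axis and vertical above 0.6 rad).
It also fails if it takes over 48 s, if anything falls off the work surface, if the arm or the gripper's body presses on something with over 40 N, if the wrist force passes 120 N, or if a joint passes its speed limit or range.

### The arm

A 6-joint arm with a two-finger parallel gripper is mounted at the origin on a cart in front of the work surface, level with it; the furniture and walls round the work are solid. World frame = base frame: x ahead of the robot, y to its left, z up, the work surface at z = 0. Lengths are in m, angles in degrees, forces in N, time in s.
With the tool pointing down it reaches from about 0.325 to 0.775 m from the base axis. Payload 5.5 kg.
Tool frame: the origin (TCP) lies on the front face of the gripper's body, between the roots of the fingers; the fingertips stand 80 mm ahead of it and the grasp point (between the pads) lies 61 mm ahead of it; z points along the fingers, y is the direction in which the jaws open and shut (so a half turn about z gives the same grasp; the last joint's range is limited). The gripper opens to 88 mm and grips with 3 to 60 N. Pads are 20 mm wide; open, the fingers measure 115 mm over their backs; the gripper's body (75 mm by 178 mm) begins 61 mm behind the grasp point.
Start: joints at [67.397, 5.22, 70.514, -0, 104.267, -3.249], TCP at [0.199, 0.566, 0.303] pointing down, gripper open.
Joint ranges: [-164.24, 164.24], [-49.07, 125.15], [9.68, 141.18], [-86.29, 266.29], [3.28, 154.24], [-151.56, 151.56]. Speed limits (degrees/s): [147.25, 147.25, 172.46, 180, 180, 180].

### API

Orientations are given as [roll, pitch, yaw] about the fixed x, y, z axes, in that order (R = Rz(yaw) Ry(pitch) Rx(roll)).
In Python, from rig import sense, cams, workorder gives the robot as it stands. The module is installed in compiled form; this text tells all that it offers.
- The arm moves only by the tool servo_tool, never from a script. Its argument "increments" is a list of rows, each a list of 6 numbers: the shift along the tool's x, y, z in m, then the turn, a rotation vector about the tool's x, y, z in degrees. In form: [[x, y, z, wx, wy, wz], ...]. A call has 1 to 12 rows; each row is the pose to reach, as a shift and turn from the pose commanded when the call began, along the tool's axes at that moment; what a row does not reach only later rows make up. A row lasts 1/12 s, in which the tool goes at most 41.7 mm and 7.16 degrees, less where a joint would pass 70% of its speed; a pose out of reach is approached as far as the arm can. A call with a gripper value outside its range is refused whole. "grip" is the finger opening in m, from 0 to 0.0878, set as the call begins (left out, the last holds). The fingers move at their own pace and stop on an object; "squeeze" is the grip in N (left out, the last holds). Time passes only in rows, so rows that repeat a pose let the fingers close. It gives the time, the measured TCP pose, the force and the opening at its end, in the units of the state.
- sense(): the state, without advancing time (a new reading comes with each control period).
- cams.capture(name): name is "scene" or "side" or "wrist"; returns the picture (480x640x3 uint8, red, green, blue); there is no depth.
- cams.camera_info(name): a dict with "mtx" (3x3 intrinsics, pixels), "extrinsics" (4x4, takes a point from camera to world coordinates); the wrist camera has in their place "mount" (4x4, takes a point from camera to tool coordinates, whose origin is the TCP and whose axes are the flange's). Camera axes: x right, y down, z forward; pixel columns grow to the right and rows downward; lengths in m; the calibration is good to about 2 mm. A picture is of the moment at which its call begins: read the wrist's pose just before it. camera_info takes no time and is no camera call.
- workorder.job_done(): hands the job in, once; it reports no verdict.
The state is a dict: "clock": time; "joints": joint angles; "dq": joint speeds; "tau": joint torques, N m; "tool_pos": TCP position; "eef_rot": TCP orientation; "force": force on the tool from outside, world axes, zero at the start; "ft_torque": the same for the moment, N m; "gripper_width": finger opening in m.
Only numpy, scipy, OpenCV 4.12 (cv2) and the standard library are available. Lean on these libraries where they do the work, as an engineer would, in place of code of your own. Each camera call takes 0.05 s, during which the arm holds its last target.

## Working session

There is one attempt and no reset: what is moved stays moved. The work goes in short steps, Python scripts to look and compute and a tool call to move; the robot and the scene stay as the last step left them, time stands still between calls to the robot, and variables do not carry over. Pictures are saved under pics/ and viewed, and the job is handed in when it is done.

Besides the shell and the picture viewer there is one more tool, called by a JSON object that holds its "api" and its "payload". servo_tool: Moves the arm, as the interface text tells. Its arguments: {"type":"object","properties":{"increments":{"type":"array","items":{"type":"array","items":{"type":"number"}}},"grip":{"type":"number"},"squeeze":{"type":"number"}},"required":["increments"]}

```bash
mkdir -p pics; python3 - <<'E'
from rig import sense,cams
import cv2
s=sense();print(s)
for n in("scene","side","wrist"):
    i=cams.camera_info(n);print(n,i)
    cv2.imwrite(f"pics/a_{n}.png",cams.capture(n)[:,:,::-1])
E
```

```text
{'clock': 0.0, 'joints': array([ 6.73965237e+01,  5.26197346e+00,  7.05808103e+01, -1.03605956e-03,
        1.04267182e+02, -3.25031861e+00]), 'dq': array([ 0.00998731,  0.05897608, -0.10094227, -0.02393566,  0.09556873,
       -0.03984178]), 'tau': array([-1.91274681e-03, -4.46458018e+01, -4.06440961e+01,  6.95117656e-02,
        2.95419339e-02, -1.20527743e-04]), 'tool_pos': array([0.19880079, 0.56595502, 0.30152914]), 'eef_rot': array([-1.79890154e+02, -5.23190404e-03,  1.60646583e+02]), 'force': array([-0.20832802,  0.27999154, -0.93912462]), 'ft_torque': array([ 0.01653526, -0.01235883, -0.00179172]), 'gripper_width': 0.08766176667608172}
scene {'mtx': array([[510.75735569,   0.        , 325.90359793],
       [  0.        , 510.75735569, 242.82661502],
       [  0.        ,   0.        ,   1.        ]]), 'extrinsics': array([[ 0.71993308, -0.54423301,  0.430705  ,  0.05050629],
       [-0.69388599, -0.57762633,  0.42996519, -0.45366375],
       [ 0.0147853 , -0.60840632, -0.79348796,  1.01203774],
       [ 0.        ,  0.        ,  0.        ,  1.        ]])}
side {'mtx': array(
[... 228 characters left out ...]
   [-0.10253135, -0.53592606,  0.83801586, -0.63619973],
       [-0.01225098, -0.84171157, -0.53978843,  0.58075939],
       [ 0.        ,  0.        ,  0.        ,  1.        ]])}
wrist {'mtx': array([[331.08557567,   0.        , 319.34323269],
       [  0.        , 331.08557567, 244.30378321],
       [  0.        ,   0.        ,   1.        ]]), 'mount': array([[ 1.50789770e-04, -9.59315632e-01, -2.82335785e-01,
         7.77277830e-02],
       [ 9.99999884e-01,  2.73809452e-04, -3.96265515e-04,
         5.62050449e-04],
       [ 4.57449909e-04, -2.82335693e-01,  9.59315562e-01,
        -8.12620031e-02],
       [ 0.00000000e+00,  0.00000000e+00,  0.00000000e+00,
         1.00000000e+00]])}
```

View pics/a_scene.png

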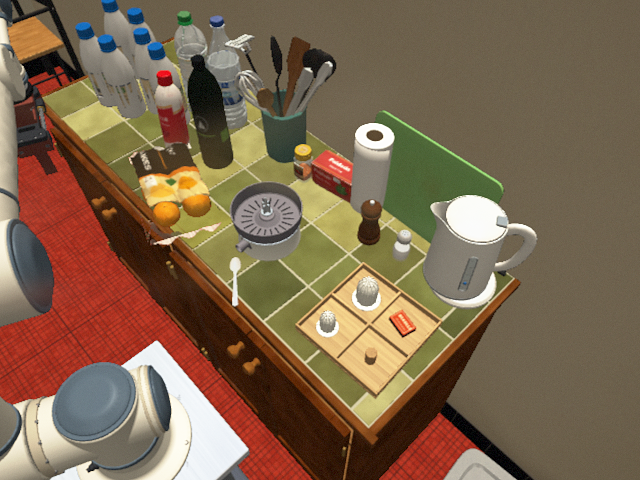

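View pics/a_side.png

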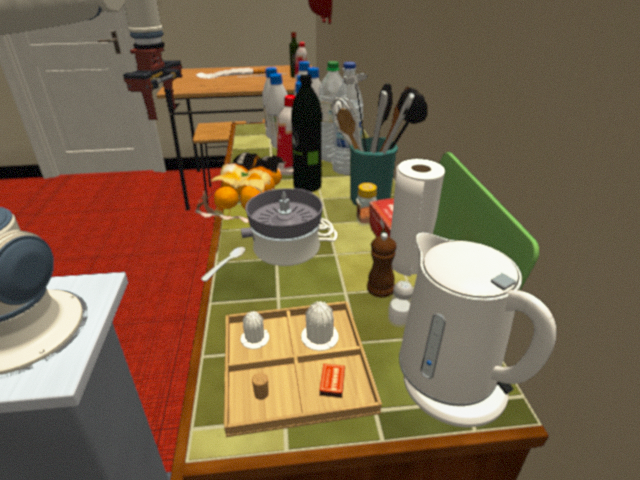

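View pics/a_wrist.png

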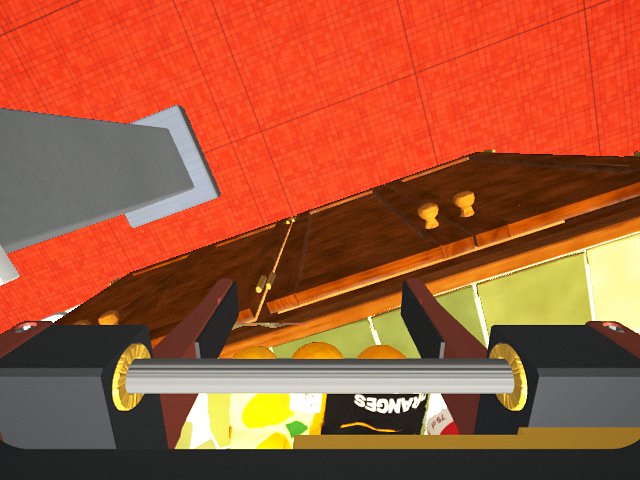

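```bash
cat > h.py <<'E'
import numpy as np,cv2
from rig import sense,cams
from scipy.spatial.transform import Rotation as R
def ext(n,s=None):
    i=cams.camera_info(n)
    if n!="wrist": return i["mtx"],i["extrinsics"]
    T=np.eye(4);T[:3,:3]=R.from_euler("xyz",s["eef_rot"],degrees=True).as_matrix();T[:3,3]=s["tool_pos"]
    return i["mtx"],T@i["mount"]
def ray(n,uv,s=None):
    K,E=ext(n,s);d=E[:3,:3]@np.linalg.solve(K,[uv[0],uv[1],1]);return E[:3,3],d/np.linalg.norm(d)
def plane(n,uv,z,s=None):
    o,d=ray(n,uv,s);return o+d*(z-o[2])/d[2]
def proj(n,P,s=None):
    K,E=ext(n,s);P=np.atleast_2d(P);c=(P-E[:3,3])@E[:3,:3];p=c@K.T;return p[:,:2]/p[:,2:]
def tri(a,b):
    A=np.zeros((3,3));r=np.zeros(3)
    for o,d in(a,b):
        M=np.eye(3)-np.outer(d,d);A+=M;r+=M@o
    return np.linalg.solve(A,r)
E
python3 - <<'E'
import cv2
a=cv2.imread("pics/a_scene.png");b=cv2.imread("pics/a_side.png")
x=cv2.resize(a[165:265,215:315],(400,400),interpolation=3)
y=cv2.resize(a[255:355,305:405],(400,400),interpolation=3)
cv2.imwrite("pics/z1.png",cv2.hconcat([x,y]))
x=cv2.resize(b[175:275,235:335],(400,400),interpolation=3)
y=cv2.resize(b[280:380,260:360],(400,400),interpolation=3)
cv2.imwrite("pics/z2.png",cv2.hconcat([x,y]))
E
```

```text
(no output)
```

View pics/z1.png

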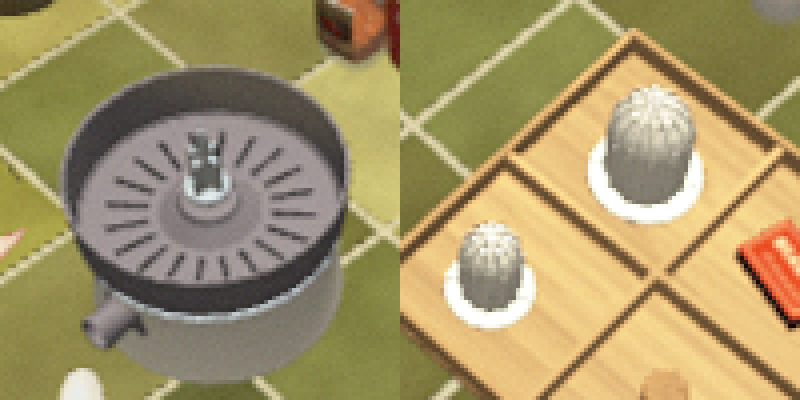

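View pics/z2.png

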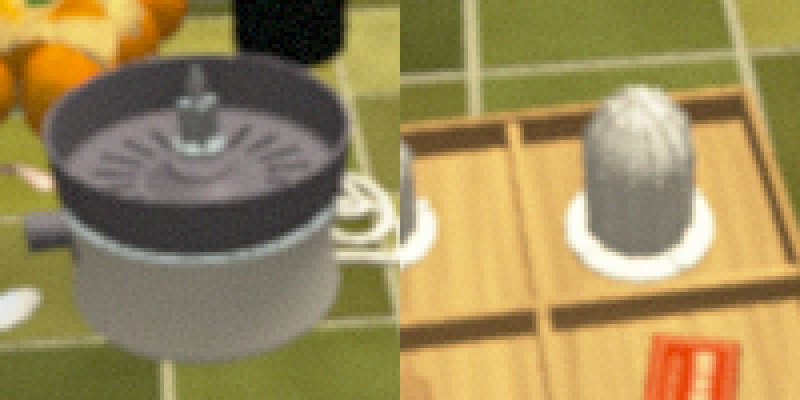

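```bash
python3 - <<'E'
from h import *
print("cone",plane("scene",(366.6,298),.01),plane("side",(320,338),.01))
print("conetop",tri(ray("scene",(367.5,277)),ray("side",(320,302))))
print("tip",tri(ray("scene",(266.2,198.2)),ray("side",(283.8,191.8))),plane("scene",(266.2,198.2),.152),plane("side",(283.8,191.8),.152))
# small cone, tray corners
print("small",plane("scene",(327,328),.01),plane("side",(255,336),.01))
for uv in[(363,263),(298,325),(377,391),(440,321)]:print(plane("scene",uv,.024))
E
```

```text
cone [ 0.5518322  -0.08897209  0.01      ] [ 0.55047216 -0.09452684  0.01      ]
conetop [ 0.55330426 -0.08181572  0.08432687]
tip [0.50656682 0.19601489 0.15371785] [0.50726656 0.19716069 0.152     ] [0.5067868  0.19966565 0.152     ]
small [ 0.43287907 -0.08175278  0.01      ] [ 0.43593344 -0.07654191  0.01      ]
[ 0.60899843 -0.02193066  0.024     ]
[ 0.38696364 -0.03843709  0.024     ]
[ 0.40230157 -0.25679689  0.024     ]
[ 0.618999   -0.24499182  0.024     ]
```

```bash
python3 - <<'E'
from h import *
for n,uv in dict(blackbottle=(218,165),redcap=(175,140),utens=(287,155),towel=(369,205),oranges=(180,205),spice=(303,177),redbox=(335,190),mill=(369,240),salt=(401,257),kettle=(460,290)).items():print(n,plane("scene",uv,0).round(3))
for n,a,b in[("bbtop",(198,58),(307,80)),("toweltop",(374,138),(419,170)),("kettletop",(475,215),(468,263)),("ladle",(322,62),(415,105)),("milltop",(370,205),(382,240)),("redcap",(165,78),(290,100))]:print(n,tri(ray("scene",a),ray("side",b)).round(3))
E
```

```text
blackbottle [0.57  0.502 0.   ]
redcap [0.541 0.672 0.   ]
utens [0.739 0.4   0.   ]
towel [0.771 0.107 0.   ]
oranges [0.407 0.449 0.   ]
spice [0.713 0.304 0.   ]
redbox [0.743 0.208 0.   ]
mill [0.685 0.027 0.   ]
salt [ 0.703 -0.063  0.   ]
kettle [ 0.732 -0.221  0.   ]
bbtop [0.593 0.536 0.306]
toweltop [0.77  0.116 0.225]
kettletop [ 0.745 -0.185  0.227]
ladle [0.829 0.353 0.282]
milltop [0.686 0.039 0.12 ]
redcap [0.548 0.64  0.224]
```

{"api": "servo_tool", "payload": {"increments": [[-0.035, -0.02, 0, 0, 0, 0], [-0.07, -0.042, 0, 0, 0, 0], [-0.105, -0.062, 0, 0, 0, 0], [-0.14, -0.083, 0, 0, 0, 0], [-0.175, -0.104, 0, 0, 0, 0], [-0.21, -0.125, 0, 0, 0, 0], [-0.245, -0.146, 0, 0, 0, 0], [-0.28, -0.166, 0, 0, 0, 0], [-0.315, -0.187, 0, 0, 0, 0], [-0.35, -0.208, 0, 0, 0, 0], [-0.385, -0.229, 0, 0, 0, 0], [-0.412, -0.245, 0, 0, 0, 0]]}}

```text
clock: 1.15
tool_pos: [0.5077, 0.1957, 0.3023]
eef_rot: [-180.0, 0.0, 160.6]
force: [-0.0, -0.2, -0.0]
gripper_width: 0.0876
```

{"api": "servo_tool", "payload": {"increments": [[0, 0, 0, 0, 0, 0], [0, 0, 0, 0, 0, 0], [0, 0, 0, 0, 0, 0]]}}

```text
clock: 1.4
tool_pos: [0.5061, 0.1987, 0.3023]
eef_rot: [-180.0, -0.1, 160.6]
force: [-0.2, -0.1, 0.1]
gripper_width: 0.0878
```

```bash
python3 - <<'E'
from h import *
s=sense();print(s)
cv2.imwrite("pics/b_wrist.png",cams.capture("wrist")[:,:,::-1])
print(proj("wrist",[[.507,.198,.152],[.507,.198,.106]],s))
E
```

```text
{'clock': 1.4, 'joints': array([ 1.78323998e+01, -3.44731296e+00,  7.92988538e+01,  3.32073476e-02,
        1.04191402e+02, -5.27898048e+01]), 'dq': array([ 1.54812367, -0.6295382 ,  0.02550851, -0.05511694,  0.04689397,
       -0.09484316]), 'tau': array([-1.09933980e+00, -3.75454581e+01, -4.05792153e+01, -6.17496413e-02,
        4.22519795e-02, -1.69337058e-02]), 'tool_pos': array([0.50610889, 0.19868445, 0.30233837]), 'eef_rot': array([-1.79999677e+02, -5.36714506e-02,  1.60630334e+02]), 'force': array([-0.22047597, -0.13043337,  0.08330844]), 'ft_torque': array([0.07429708, 0.00154169, 0.04850044]), 'gripper_width': 0.08781339350350396}
[[318.23820427 258.30148685]
 [318.43162557 241.30885952]]
```

View pics/b_wrist.png

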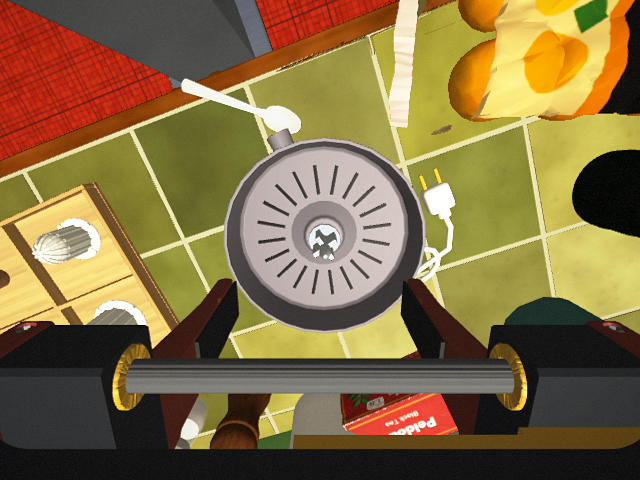

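Excellent view: the shaft cross sits around (323,240). I'll zoom in.

```bash
python3 - <<'E'
import cv2
a=cv2.imread("pics/b_wrist.png")
cv2.imwrite("pics/b_z.png",cv2.resize(a[210:270,293:353],(600,600),interpolation=cv2.INTER_CUBIC))
E
```

```text
(no output)
```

View pics/b_z.png

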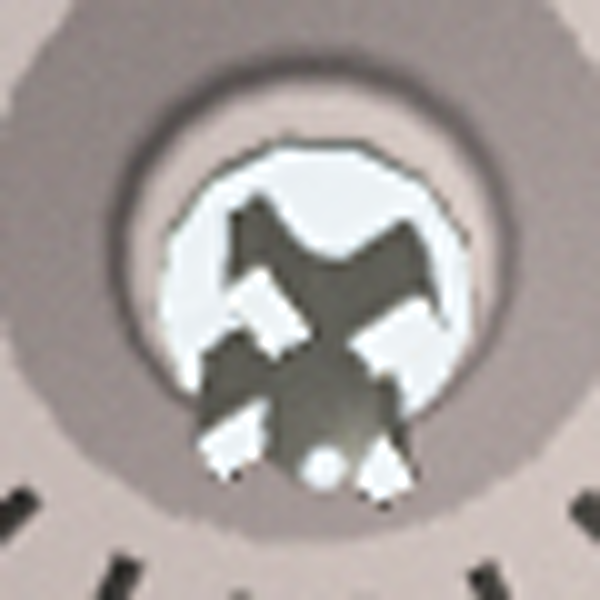

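```bash
python3 - <<'E'
from h import *
s={'tool_pos':np.array([0.50610889, 0.19868445, 0.30233837]),'eef_rot':[-179.999677,-0.0536714506,160.630334]}
f=lambda u,v,z:plane("wrist",(293+u/10-.45,210+v/10-.45),z,s)
P=[f(*q,.132) for q in[(245,284),(428,312),(398,492),(212,463)]]
for p in P:print(p)
c=np.mean(P,0);print("c",c)
for a,b in((0,2),(1,3)):
    d=P[b]-P[a];print(np.linalg.norm(d),np.degrees(np.arctan2(d[1],d[0])),(P[a]+P[b])/2)
print("tip",f(323,466,.152))
# collar
im=cv2.imread("pics/b_wrist.png")
Q=[f(*q,.106)[:2] for q in[(160,290),(180,220),(300,140),(400,170),(465,240),(472,300),(180,375),(415,410)]]
(x,y),r=cv2.minEnclosingCircle(np.array(Q,np.float32));print("collar",x,y,r)
A=np.c_[np.array(Q)*2,np.ones(8)];w=np.linalg.lstsq(A,(np.array(Q)**2).sum(1),rcond=None)[0];print(w)
E
```

```text
[0.49712017 0.20041198 0.132     ]
[0.50406939 0.21328232 0.132     ]
[0.5174954  0.20622944 0.132     ]
[0.51024194 0.19297093 0.132     ]
c [0.50723173 0.20322367 0.132     ]
0.021189452265546495 15.934907438018977 [0.50730778 0.20332071 0.132     ]
0.02122859237004764 -73.09618243584498 [0.50715567 0.20312662 0.132     ]
tip [0.50703669 0.20315332 0.152     ]
collar 0.5066991448402405 0.20329876244068146 0.013966990634799004
[ 0.5067861   0.20329901 -0.29797567]
```

{"api": "servo_tool", "payload": {"increments": [[0, 0, 0, 0, 0, -7], [0, 0, 0, 0, 0, -14], [0, 0, 0, 0, 0, -21], [0, 0, 0, 0, 0, -28], [0, 0, 0, 0, 0, -35], [0, 0, 0, 0, 0, -42], [0, 0, 0, 0, 0, -49], [0, 0, 0, 0, 0, -56], [0, 0, 0, 0, 0, -63], [0, 0, 0, 0, 0, -70], [0, 0, 0, 0, 0, -77], [0, 0, 0, 0, 0, -84]]}}

```text
clock: 2.45
tool_pos: [0.5054, 0.2, 0.3029]
eef_rot: [-180.0, 0.0, -114.8]
force: [0.1, -0.7, 0.1]
gripper_width: 0.0881
```

{"api": "servo_tool", "payload": {"increments": [[0, 0, 0, 0, 0, -6], [0, 0, 0, 0, 0, -6], [0, 0, 0, 0, 0, -6], [0, 0, 0, 0, 0, -6], [0, 0, 0, 0, 0, -6]]}}

```text
clock: 2.87
tool_pos: [0.5061, 0.1989, 0.3027]
eef_rot: [-180.0, 0.0, -109.4]
force: [-1.1, -0.8, -0.6]
gripper_width: 0.0879
```

```bash
python3 - <<'E'
from h import *
s=sense();print(s)
a=cams.capture("wrist")[:,:,::-1].copy();cv2.imwrite("pics/c_wrist.png",a)
u,v=proj("wrist",[[.507,.203,.115]],s)[0].round().astype(int);print(u,v)
cv2.imwrite("pics/c_z.png",cv2.resize(a[v-30:v+30,u-30:u+30],(600,600),interpolation=cv2.INTER_CUBIC))
E
```

```text
{'clock': 2.8667, 'joints': array([ 1.78704971e+01, -3.46808471e+00,  7.92827354e+01,  1.77161858e-03,
        1.04181907e+02, -1.42704042e+02]), 'dq': array([-0.37944622,  0.10125285, -0.23425945, -0.11964612, -0.04035612,
       -0.56716857]), 'tau': array([ 1.24472491e-01, -3.80546558e+01, -4.06397939e+01, -5.64376591e-02,
        3.50623741e-02,  2.99106538e-02]), 'tool_pos': array([0.50607366, 0.19890167, 0.30269403]), 'eef_rot': array([-1.79998302e+02,  3.45240759e-03, -1.09425027e+02]), 'force': array([-1.11708563, -0.82626889, -0.64104831]), 'ft_torque': array([0.10227781, 0.11623388, 0.06464181]), 'gripper_width': 0.08792054907354135}
320 247
```

View pics/c_z.png

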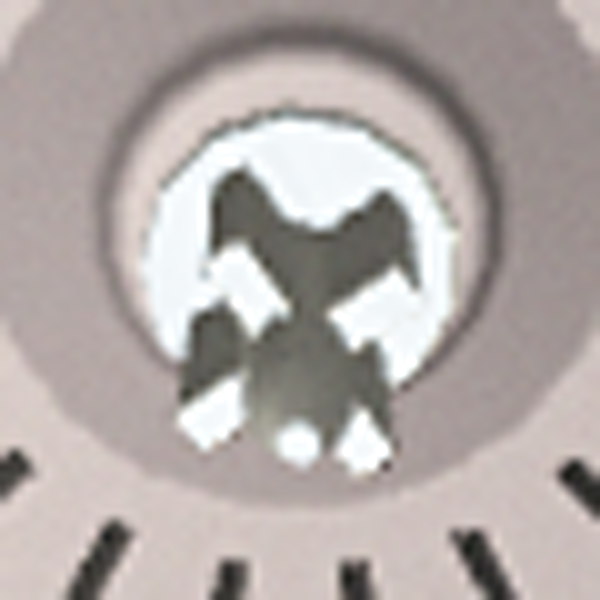

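View pics/c_wrist.png

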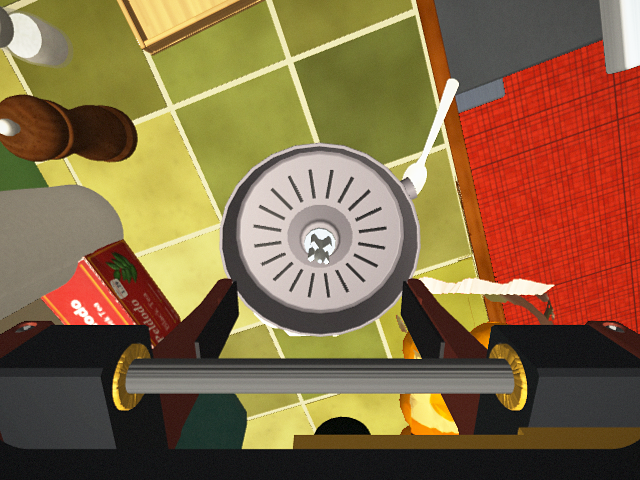

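```bash
python3 - <<'E'
from h import *
s={'tool_pos':np.array([0.50607366, 0.19890167, 0.30269403]),'eef_rot':[-179.998302,0.00345,-109.425027]}
f=lambda u,v,z:plane("wrist",(290+u/10-.45,217+v/10-.45),z,s)
P=[f(*q,.132) for q in[(226,258),(411,283),(377,468),(192,437)]]
print("c",np.mean(P,0))
for a,b in((0,2),(1,3)):
    d=P[b]-P[a];print(np.linalg.norm(d),np.degrees(np.arctan2(d[1],d[0])),(P[a]+P[b])/2)
print("tip",f(299,442,.152))
Q=np.array([f(*q,.106)[:2] for q in[(143,260),(160,195),(240,115),(340,115),(430,180),(457,240),(455,280)]])
A=np.c_[Q*2,np.ones(len(Q))];w=np.linalg.lstsq(A,(Q**2).sum(1),rcond=None)[0];print(w)
E
```

```text
c [0.5069828  0.20297814 0.132     ]
0.021374413039931053 104.9859711652858 [0.50697582 0.20313456 0.132     ]
0.021751950884187212 17.028420282599857 [0.50698977 0.20282172 0.132     ]
tip [0.50710377 0.20268028 0.152     ]
[ 0.50677967  0.20202488 -0.29745261]
```

{"api": "servo_tool", "payload": {"increments": [[0.021, -0.012, 0, 0, 0, 6], [0.042, -0.023, 0, 0, 0, 12], [0.063, -0.035, 0, 0, 0, 18], [0.085, -0.046, 0, 0, 0, 24], [0.106, -0.058, 0, 0, 0, 30], [0.128, -0.07, 0, 0, 0, 36], [0.15, -0.081, 0, 0, 0, 42], [0.17, -0.093, 0, 0, 0, 48], [0.192, -0.105, 0, 0, 0, 54], [0.213, -0.116, 0, 0, 0, 60], [0.235, -0.128, 0, 0, 0, 66], [0.255, -0.139, 0, 0, 0, 70]]}}

```text
clock: 3.92
tool_pos: [0.553, -0.0897, 0.3026]
eef_rot: [-180.0, 0.0, -179.8]
force: [1.0, 0.0, -0.3]
gripper_width: 0.0876
```

{"api": "servo_tool", "payload": {"increments": [[0, 0, 0, 0, 0, 0], [0, 0, 0, 0, 0, 0], [0, 0, 0, 0, 0, 0], [0, 0, 0, 0, 0, 0]]}}

```text
clock: 4.25
tool_pos: [0.553, -0.0873, 0.3028]
eef_rot: [180.0, 0.0, -179.3]
force: [0.6, -0.3, -0.0]
gripper_width: 0.0882
```

```bash
python3 - <<'E'
from h import *
s=sense();print(s)
a=cams.capture("wrist")[:,:,::-1].copy();cv2.imwrite("pics/d_wrist.png",a)
u,v=proj("wrist",[[.552,-.088,.02]],s)[0].round().astype(int);print(u,v)
cv2.imwrite("pics/d_z.png",cv2.resize(a[v-50:v+50,u-50:u+50],(600,600),interpolation=cv2.INTER_CUBIC))
E
```

```text
{'clock': 4.25, 'joints': array([-1.24636030e+01, -1.00095141e+00,  7.68707620e+01,  2.11421877e-02,
        1.04124332e+02, -1.03197069e+02]), 'dq': array([ 0.20229871, -0.17353595,  0.01718264, -0.10582812, -0.08846547,
        0.05969578]), 'tau': array([-4.69743311e-01, -3.96130621e+01, -4.05687046e+01, -5.59450791e-02,
        6.04136707e-02,  1.89049177e-03]), 'tool_pos': array([ 0.5529663 , -0.08730188,  0.30277539]), 'eef_rot': array([ 1.79981376e+02,  1.03845751e-02, -1.79261375e+02]), 'force': array([ 0.61709445, -0.32877979, -0.02757273]), 'ft_torque': array([ 0.05115265,  0.01606854, -0.00956244]), 'gripper_width': 0.08816527111464771}
318 218
```

View pics/d_z.png

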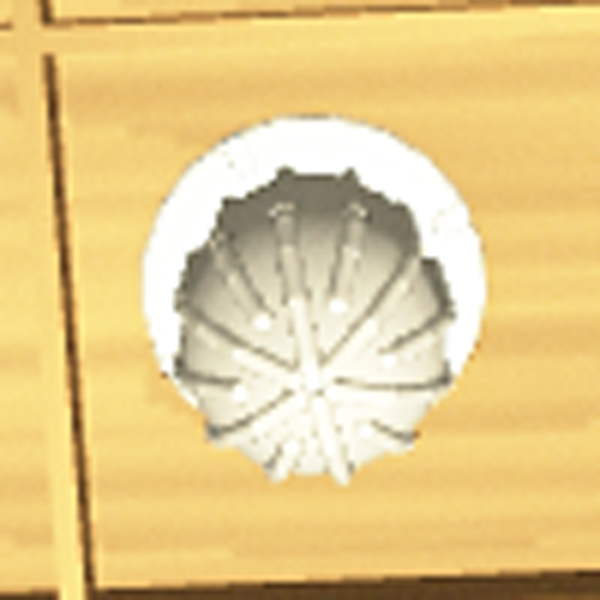

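View pics/d_wrist.png

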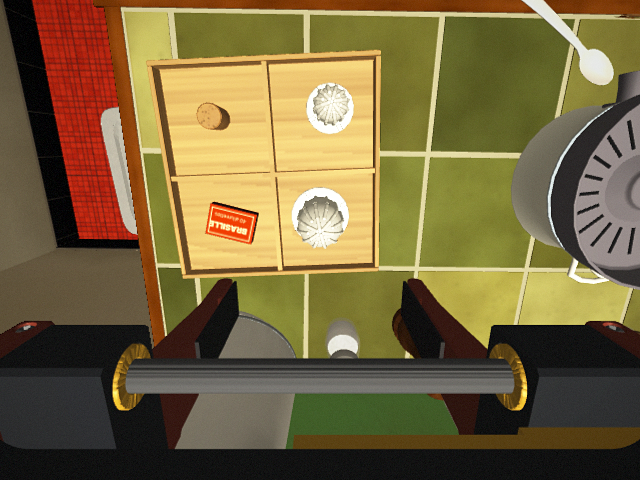

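```bash
python3 - <<'E'
import cv2,numpy as np
a=cv2.imread("pics/d_wrist.png")
v,u=218,318
c=a[v-35:v+30,u-30:u+35].astype(float)
g=np.clip((c-190)*255/65,0,255).astype(np.uint8)
g=cv2.resize(g,(650,650),interpolation=cv2.INTER_CUBIC)
cv2.imwrite("pics/d_z2.png",g)
E
```

```text
(no output)
```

View pics/d_z2.png

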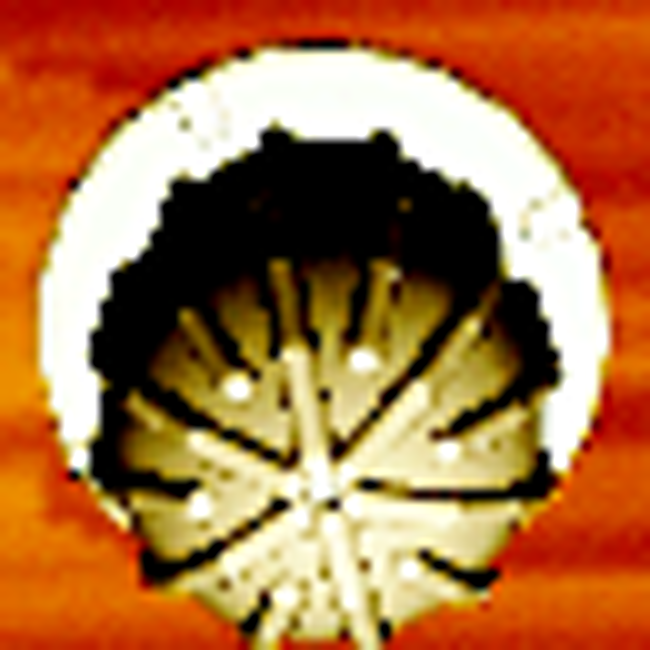

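```bash
python3 - <<'E'
from h import *
s={'tool_pos':np.array([ 0.5529663 , -0.08730188,  0.30277539]),'eef_rot':[179.981376,0.01038,-179.261375]}
u0,v0=288,183
f=lambda u,v,z:plane("wrist",(u0+u/10-.45,v0+v/10-.45),z,s)
Q=np.array([f(*q,.010)[:2] for q in[(40,300),(55,240),(105,150),(180,82),(250,50),(324,42),(400,52),(480,92),(560,170),(600,255),(608,340),(595,420),(555,495),(42,370),(70,460)]])
A=np.c_[Q*2,np.ones(len(Q))];w=np.linalg.lstsq(A,(Q**2).sum(1),rcond=None)[0]
c=w[:2];print(c,np.sqrt(w[2]+c@c), np.linalg.norm(Q-c,axis=1).round(4))
for m in[(203,118),(548,220)]:
    d=f(*m,.0115)[:2]-c;print(np.linalg.norm(d),np.degrees(np.arctan2(d[1],d[0])))
for m in[(275,132),(385,137)]:
    d=f(*m,.012)[:2]-c;print("rib",np.linalg.norm(d),np.degrees(np.arctan2(d[1],d[0])))
print("tip",f(320,485,.083))
for m in [(275,265),(388,268),(490,300),(185,315),(130,395)]:
    d=f(*m,.06)[:2]-f(320,485,.083)[:2];print("ribtop",np.linalg.norm(d),np.degrees(np.arctan2(d[1],d[0])))
E
```

```text
[ 0.55139803 -0.08603466] 0.03284976073236607 [0.0328 0.0325 0.0325 0.0329 0.0333 0.0331 0.0331 0.0326 0.0326 0.0327
 0.0326 0.033  0.0331 0.0328 0.0331]
0.028311411156543304 -150.4708560324547
0.028608294673425752 118.4065536357328
rib 0.02396376177445768 -165.873970435578
rib 0.023749241332427427 164.08506403671248
tip [ 0.55108095 -0.08657347  0.083     ]
ribtop 0.01722152289430871 -164.31506316606547
ribtop 0.01767510123698326 158.32993463469958
ribtop 0.021384778846147603 128.6235742954921
ribtop 0.017734870467859928 -130.18361545247313
ribtop 0.01931182756296841 -99.67910863114236
```

{"api": "servo_tool", "payload": {"increments": [[0.001, 0.001, 0.015, 0, 0, 1], [0.0016, 0.001, 0.03, 0, 0, 1.6], [0.0016, 0.001, 0.05, 0, 0, 1.6], [0.0016, 0.001, 0.07, 0, 0, 1.6], [0.0016, 0.001, 0.09, 0, 0, 1.6], [0.0016, 0.001, 0.11, 0, 0, 1.6], [0.0016, 0.001, 0.12, 0, 0, 1.6], [0.0016, 0.001, 0.12, 0, 0, 1.6], [0.0016, 0.001, 0.12, 0, 0, 1.6]], "grip": 0.074}}

```text
clock: 5.05
tool_pos: [0.5513, -0.0867, 0.1829]
eef_rot: [180.0, -0.0, 179.1]
force: [0.1, -0.1, 1.2]
gripper_width: 0.0738
```

```bash
python3 - <<'E'
from h import *
s=sense();print(s['tool_pos'],s['eef_rot'],s['gripper_width'])
cv2.imwrite("pics/e_wrist.png",cams.capture("wrist")[:,:,::-1])
print(proj("wrist",[[.5514,-.0862,.083],[.5514,-.0862,.01]],s))
E
```

```text
[ 0.55134308 -0.08671292  0.18285161] [ 1.79993637e+02 -2.37534731e-02  1.79098136e+02] 0.07384050208365894
[[319.31336055 283.84520106]
 [319.33710409 247.78623497]]
```

View pics/e_wrist.png

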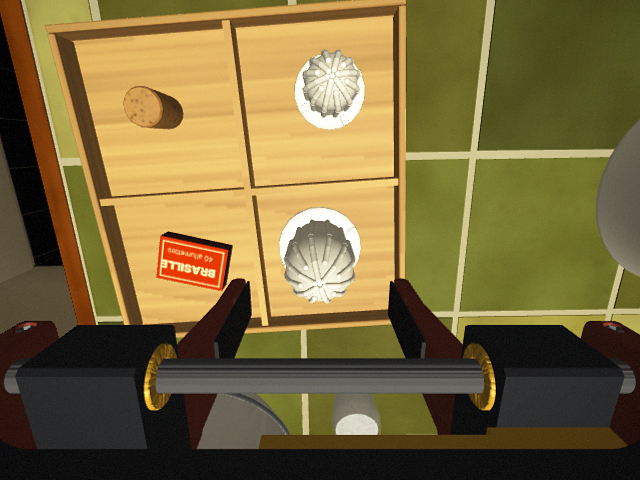

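{"api": "servo_tool", "payload": {"increments": [[0, 0.0005, 0.01, 0, 0, 0], [0, 0.0005, 0.025, 0, 0, 0], [0, 0.0005, 0.04, 0, 0, 0], [0, 0.0005, 0.055, 0, 0, 0], [0, 0.0005, 0.068, 0, 0, 0], [0, 0.0005, 0.077, 0, 0, 0], [0, 0.0005, 0.077, 0, 0, 0], [0, 0.0005, 0.077, 0, 0, 0]]}}

```text
clock: 5.77
tool_pos: [0.5514, -0.0867, 0.1056]
eef_rot: [180.0, -0.0, 179.0]
force: [0.1, -0.2, 0.4]
gripper_width: 0.0738
```

{"api": "servo_tool", "payload": {"increments": [[0, 0, 0, 0, 0, 0], [0, 0, 0, 0, 0, 0], [0, 0, 0, 0, 0, 0], [0, 0, 0, 0, 0, 0], [0, 0, 0, 0, 0, 0], [0, 0, 0, 0, 0, 0], [0, 0, 0, 0, 0, 0], [0, 0, 0, 0, 0, 0]], "grip": 0.04, "squeeze": 40}}

```text
clock: 6.43
tool_pos: [0.5517, -0.0868, 0.1063]
eef_rot: [-180.0, 0.1, 179.0]
force: [-0.5, 0.2, 4.1]
gripper_width: 0.0476
```

{"api": "servo_tool", "payload": {"increments": [[0, 0, -0.01, 0, 0, 0], [0, 0, -0.025, 0, 0, 0], [0, 0, -0.045, 0, 0, 0], [0, 0, -0.065, 0, 0, 0], [0, 0, -0.09, 0, 0, 0], [0, 0, -0.115, 0, 0, 0], [0, 0, -0.14, 0, 0, 0], [0, 0, -0.165, 0, 0, 0], [0, 0, -0.18, 0, 0, 0], [0, 0, -0.19, 0, 0, 0], [0, 0, -0.19, 0, 0, 0], [0, 0, -0.19, 0, 0, 0]]}}

```text
clock: 7.43
tool_pos: [0.5514, -0.0868, 0.2953]
eef_rot: [180.0, -0.0, 179.0]
force: [0.3, -0.6, -0.9]
gripper_width: 0.0474
```

```bash
python3 - <<'E'
from h import *
s=sense();print(s['tool_pos'],s['eef_rot'],s['gripper_width'],s['force'],s['joints'])
p=s['tool_pos']
for n in("scene","side"):
    a=cams.capture(n)[:,:,::-1].copy()
    u,v=proj(n,[p-[0,0,.1]])[0].round().astype(int);print(n,u,v)
    cv2.imwrite(f"pics/f_{n}.png",cv2.resize(a[v-50:v+50,u-50:u+50],(500,500),interpolation=3))
cv2.imwrite("pics/f_wrist.png",cams.capture("wrist")[:,:,::-1])
E
python3 -c "
import cv2
cv2.imwrite('pics/f_c.png',cv2.resize(cv2.hconcat([cv2.imread('pics/f_scene.png'),cv2.imread('pics/f_side.png')]),(800,400)))"
```

```text
[ 0.55138992 -0.08677785  0.29530492] [ 1.79999315e+02 -1.40497335e-02  1.79044348e+02] 0.04737982694927549 [ 0.34036419 -0.60392405 -0.89486683] [-1.24350299e+01 -1.31629523e+00  7.79387765e+01 -2.18444817e-03
  1.03391424e+02 -1.01479883e+02]
scene 373 249
side 320 249
```

View pics/f_c.png

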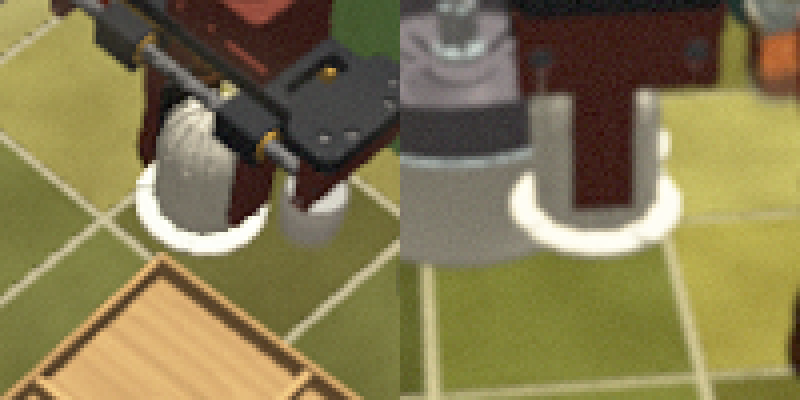

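View pics/f_wrist.png

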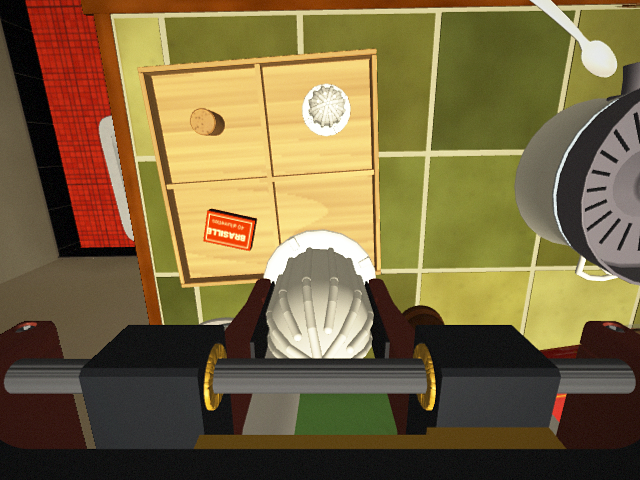

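```bash
python3 - <<'E'
import cv2,numpy as np
a=cv2.imread("pics/f_wrist.png")[225:305,255:390].astype(float)
cv2.imwrite("pics/f_z.png",cv2.resize(np.clip((a-170)*3,0,255).astype(np.uint8),(810,480),interpolation=cv2.INTER_CUBIC)[:,:800])
E
```

```text
(no output)
```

View pics/f_z.png

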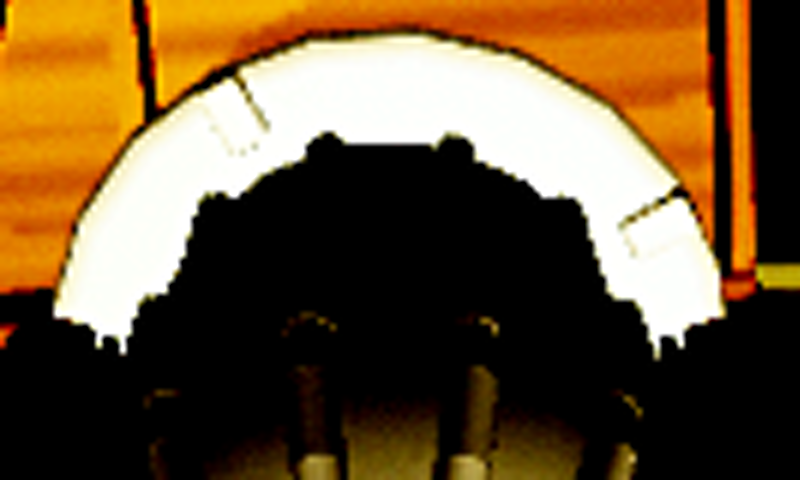

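```bash
python3 - <<'E'
from h import *
s={'tool_pos':np.array([0.55138992,-0.08677785,0.29530492]),'eef_rot':[179.9993,-0.014,179.044348]}
z=.2953-.0963
f=lambda u,v,z:plane("wrist",(255+u/6-.42,225+v/6-.42),z,s)[:2]
Q=np.array([f(*q,z) for q in[(55,310),(80,218),(150,128),(235,72),(310,40),(400,33),(440,36),(530,63),(610,105),(680,188),(722,290)]])
A=np.c_[Q*2,np.ones(len(Q))];w=np.linalg.lstsq(A,(Q**2).sum(1),rcond=None)[0]
c=w[:2];print(c,np.sqrt(w[2]+c@c), np.linalg.norm(Q-c,axis=1).round(4))
for m in[(237,112),(660,222)]:
    d=f(*m,z+.001)-c;print(np.linalg.norm(d),np.degrees(np.arctan2(d[1],d[0])))
E
```

```text
[ 0.55048338 -0.08608626] 0.03257687658458684 [0.0326 0.0328 0.0325 0.0323 0.0328 0.0326 0.0326 0.0324 0.0328 0.0325
 0.0326]
0.029019967941396562 -151.68312124954275
0.029253866198434692 118.86052322091898
```

{"api": "servo_tool", "payload": {"increments": [[0.003, 0.015, 0, 0, 0, 1], [0.007, 0.04, 0, 0, 0, 2], [0.012, 0.07, 0, 0, 0, 3], [0.017, 0.1, 0, 0, 0, 5], [0.022, 0.13, 0, 0, 0, 6], [0.027, 0.16, 0, 0, 0, 7], [0.032, 0.19, 0, 0, 0, 9], [0.037, 0.22, 0, 0, 0, 10], [0.042, 0.25, 0, 0, 0, 11], [0.046, 0.275, 0, 0, 0, 12], [0.0488, 0.285, 0, 0, 0, 12.8], [0.0488, 0.2889, 0, 0, 0, 12.8]]}}

```text
clock: 8.58
tool_pos: [0.5065, 0.2048, 0.2941]
eef_rot: [-179.9, -0.1, 166.4]
force: [-0.3, -0.6, -1.1]
gripper_width: 0.0477
```

{"api": "servo_tool", "payload": {"increments": [[0, 0, 0, 0, 0, 0], [0, 0, 0, 0, 0, 0], [0, 0, 0, 0, 0, 0], [0, 0, 0, 0, 0, 0], [0, 0, 0, 0, 0, 0], [0, 0, 0, 0, 0, 0]]}}

```text
clock: 9.08
tool_pos: [0.5076, 0.2023, 0.2957]
eef_rot: [180.0, 0.0, 166.2]
force: [0.8, 0.1, -0.8]
gripper_width: 0.0475
```

```bash
python3 - <<'E'
from h import *
s=sense();print(s['tool_pos'],s['eef_rot'],s['gripper_width'],s['force'],s['ft_torque'])
o=[]
for n in("scene","side"):
    a=cams.capture(n)[:,:,::-1].copy()
    u,v=proj(n,[[.507,.203,.16]])[0].round().astype(int);print(n,u,v,proj(n,[[.507,.203,.194],[.507,.203,.152]]))
    o.append(cv2.resize(a[v-40:v+40,u-40:u+40],(400,400),interpolation=3))
cv2.imwrite("pics/g.png",cv2.hconcat(o))
E
```

```text
[0.50762605 0.20227963 0.29569791] [1.79998710e+02 7.33486646e-03 1.66188381e+02] 0.047517737960363744 [ 0.83272268  0.0538862  -0.75586615] [-0.02474663 -0.02981061 -0.05554293]
scene 264 194 [[262.92268327 183.94508026]
 [264.45685133 196.87250302]]
side 284 188 [[282.85261468 173.2746006 ]
 [283.82848771 191.08891144]]
```

View pics/g.png

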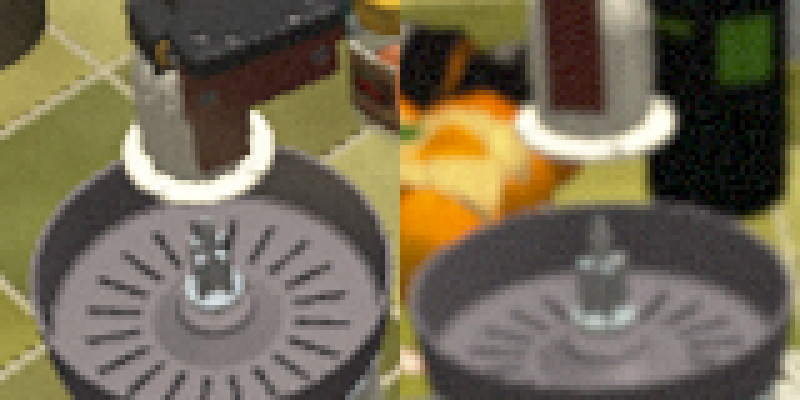

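{"api": "servo_tool", "payload": {"increments": [[0, 0.0004, 0.01, 0, 0, 0], [0, 0.0004, 0.022, 0, 0, 0], [0, 0.0004, 0.034, 0, 0, 0], [0, 0.0004, 0.042, 0, 0, 0], [0, 0.0004, 0.048, 0, 0, 0], [0, 0.0004, 0.053, 0, 0, 0], [0, 0.0004, 0.053, 0, 0, 0], [0, 0.0004, 0.053, 0, 0, 0]]}}

```text
clock: 9.85
tool_pos: [0.5075, 0.2033, 0.2425]
eef_rot: [-180.0, -0.0, 166.3]
force: [-0.1, 0.3, -0.2]
gripper_width: 0.0477
```

{"api": "servo_tool", "payload": {"increments": [[0, 0, 0.003, 0, 0, 0], [0, 0, 0.006, 0, 0, 0], [0, 0, 0.009, 0, 0, 0], [0, 0, 0.011, 0, 0, 0], [0, 0, 0.013, 0, 0, 0], [0, 0, 0.015, 0, 0, 0], [0, 0, 0.015, 0, 0, 0]]}}

```text
clock: 10.43
tool_pos: [0.5074, 0.2033, 0.227]
eef_rot: [-180.0, -0.0, 166.2]
force: [-0.3, 0.0, -1.4]
gripper_width: 0.0474
```

{"api": "servo_tool", "payload": {"increments": [[0, 0, 0.003, 0, 0, 0], [0, 0, 0.006, 0, 0, 0], [0, 0, 0.009, 0, 0, 0], [0, 0, 0.012, 0, 0, 0], [0, 0, 0.015, 0, 0, 0], [0, 0, 0.018, 0, 0, 0], [0, 0, 0.019, 0, 0, 0], [0, 0, 0.019, 0, 0, 0], [0, 0, 0.019, 0, 0, 0]]}}

```text
clock: 11.18
tool_pos: [0.5075, 0.2033, 0.2086]
eef_rot: [-180.0, -0.0, 166.2]
force: [-0.4, 0.5, -0.4]
gripper_width: 0.0476
```

{"api": "servo_tool", "payload": {"increments": [[0, 0, 0.001, 0, 0, 0], [0, 0, 0.002, 0, 0, 0], [0, 0, 0.003, 0, 0, 0], [0, 0, 0.004, 0, 0, 0], [0, 0, 0.005, 0, 0, 0], [0, 0, 0.006, 0, 0, 0], [0, 0, 0.006, 0, 0, 0], [0, 0, 0.006, 0, 0, 0]], "squeeze": 55}}

```text
clock: 11.85
tool_pos: [0.5077, 0.2033, 0.2032]
eef_rot: [180.0, 0.0, 166.2]
force: [-1.2, 1.0, 4.4]
gripper_width: 0.0476
```

{"api": "servo_tool", "payload": {"increments": [[0, 0, 0.001, 0, 0, 0], [0, 0, 0.002, 0, 0, 0], [0, 0, 0.003, 0, 0, 0], [0, 0, 0.004, 0, 0, 0], [0, 0, 0.004, 0, 0, 0], [0, 0, 0.004, 0, 0, 0], [0, 0, 0.004, 0, 0, 0], [0, 0, 0.004, 0, 0, 0]]}}

```text
clock: 12.52
tool_pos: [0.5077, 0.2033, 0.2011]
eef_rot: [179.9, 0.1, 166.2]
force: [-4.4, -1.1, 13.1]
gripper_width: 0.0473
```

{"api": "servo_tool", "payload": {"increments": [[0, 0, 0.001, 0, 0, 0], [0, 0, 0.001, 0, 0, 0], [0, 0, 0.001, 0, 0, 0], [0, 0, 0.001, 0, 0, 0], [0, 0, 0.001, 0, 0, 0], [0, 0, 0.001, 0, 0, 0]]}}

```text
clock: 13.02
tool_pos: [0.5077, 0.2033, 0.2011]
eef_rot: [179.9, 0.2, 166.2]
force: [-5.9, -2.5, 16.8]
gripper_width: 0.0474
```

```bash
python3 - <<'E'
from h import *
s=sense();print(s['tool_pos'],s['eef_rot'],s['gripper_width'],s['force'],s['ft_torque'])
o=[]
for n in("scene","side"):
    a=cams.capture(n)[:,:,::-1].copy()
    u,v=proj(n,[[.507,.203,.12]])[0].round().astype(int);print(n,u-40,v-40,proj(n,[[.507,.203,.1],[.507,.203,.105]]))
    o.append(cv2.resize(a[v-40:v+40,u-40:u+40],(400,400),interpolation=3))
cv2.imwrite("pics/i.png",cv2.hconcat(o))
cv2.imwrite("pics/i_w.png",cams.capture("wrist")[:,:,::-1])
E
```

```text
[0.5076774  0.20329797 0.20113188] [1.79916118e+02 1.52881313e-01 1.66243939e+02] 0.04742297986646767 [-5.91664774 -2.53866412 16.7957079 ] [-0.46115921  1.20588438  0.00173622]
scene 226 166 [[266.23849438 211.88523439]
 [266.07251249 210.48661441]]
side 245 164 [[284.97312625 211.98399306]
 [284.86596908 210.0278666 ]]
```

View pics/i.png

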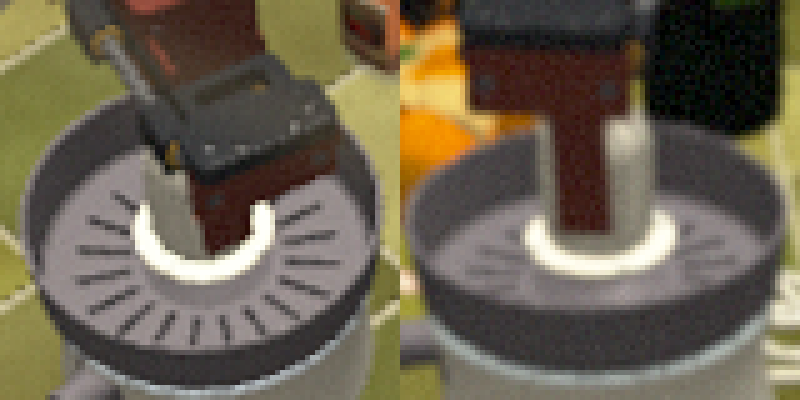

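View pics/i_w.png

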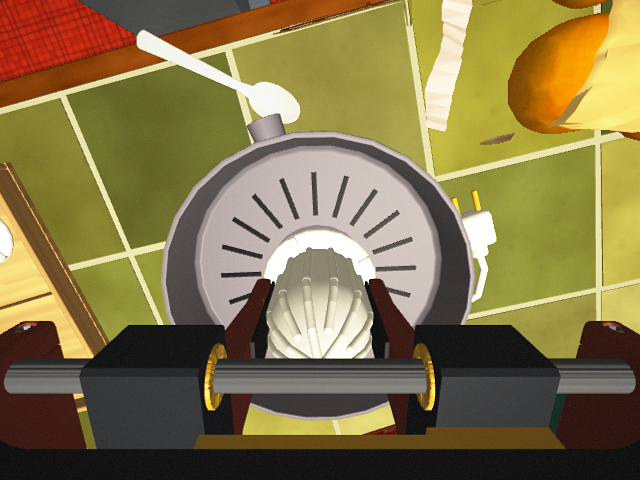

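```bash
python3 -c "
from rig import workorder,sense
print(workorder.job_done());s=sense();print(s['clock'],s['tool_pos'],s['force'],s['gripper_width'])"
```

```text
the job is handed in; nothing more can be done
None
the job is handed in; nothing more can be done
```

The large cone is on the juicer's drive shaft and pressed down to the bottom stop. The gripper still holds it, with its squeeze set to 55 N. I handed the job in at about 13 s on the robot's clock; the hand-in gives no verdict.

- **Grasp:** I gripped the cone flat on its ribs; the jaws stopped at 47.5 mm, where about 48 mm was expected. I lifted it clear of the tray, carried it over the shaft and turned it by about 13° so the keyways lined up with the keys.
- **Fit:** The underside passed the tops of the keys with no extra force (under 1.5 N), so the keys meshed at the first attempt.
- **Press:** The underside ended at about 0.100 m, 6 mm below the spring-up seat height. Pushing further raised the force from 13 N to 17 N with no more travel, so I take this as the bottom stop. The plunger position itself can't be read.
- **Final pictures:** They show the cone seated upright in the bowl, with no sign of having slipped in the fingers. I last saw the small cone, cork and matchbox in their compartments just after the lift. I did not check them again at the end.
- **Disagreements:** My first estimate of the shaft position from the fixed cameras was 3 to 6 mm off in y from the wrist camera. I used the wrist value, which agreed across two views 90° apart. At the end there was also a sideways force of about 6 N, and the tool was tilted by about 0.2°.

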